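Unclamp glued ware boards and turn them onto their battens

ROBOT

A 7-joint arm with a two-finger parallel gripper is mounted at the origin on the work surface. World frame = base frame: x ahead of the robot, y to its left, z up, the work surface at z = 0. Lengths are in m, angles in rad, forces in N, time in s.
With the tool pointing down it reaches from about 0.425 to 0.925 m from the base axis. Payload 6.8 kg.
Tool frame: the origin (TCP) lies on the centre line of the jaws, within the pads' length; the fingertips stand 8 mm ahead of it and the grasp point (between the pads) lies 11 mm behind it (bot.tips_ahead is the distance from the TCP to the fingertips, in m); z points along the fingers, y is the line along which they close (so a half turn about z gives the same grasp; the last joint's range is limited). The gripper opens to 85 mm and grips with 20 to 120 N. Pads are 22 mm wide; open, the fingers measure 114 mm over their backs; the gripper's body (76 mm by 85 mm) begins 54 mm behind the grasp point. The pads swing forward as they close: fully open they stand 13 mm farther back than shut.
Start: joints at [-1.282, 0.477, 0.022, 1.555, -0.011, 1.109, -0.083], TCP at [0.261, 0.623, 0.239] pointing down, gripper open.
Joint ranges: [-2.96, 2.96], [-0.34, 2.1], [-1.41, 1.46], [0.24, 2.44], [-1.37, 4.51], [0.17, 1.92], [-2.96, 2.96]. Speed limits (rad/s): [2.39, 2.39, 3.14, 3.14, 3.14, 3.14, 3.14].

INTERFACE

Orientations are given as a unit quaternion [w, x, y, z].
In Python, from station import bot gives the robot as it stands.
- The arm moves only by the tool send_rows, never from a script. Its argument "deltas" is text: rows parted by semicolons, each of 4 numbers parted by spaces: the shift along the tool's x, y, z in m, then the turn about the tool's z in degrees. In form: x y z spin; .... A call has 1 to 5 rows; each row is the pose to reach, as a shift and turn from the pose commanded when the call began, along the tool's axes at that moment; what a row does not reach only later rows make up. A row lasts 1/10 s, in which the tool goes at most 50 mm and 8.59 degrees, less where a joint would pass 70% of its speed; a pose out of reach is approached as far as the arm can. A call with a gripper value outside its range is refused whole. "claw" is the opening, from 0 (shut) to 1 (fully open), set as the call begins (left out, the last holds). The fingers move at their own pace and stop on an object; "force" is the grip in N (left out, the last holds). Time passes only in rows, so rows that repeat a pose let the fingers close. It gives the time, the measured TCP pose, the force, the opening and the grip force at its end, in the units of the state.
- bot.get_obs(): the state, without advancing time (a new reading comes with each control period).
- bot.read_camera(name): name is "side" or "top" or "wrist"; returns a dict with "img" (400x640x3 uint8, red, green, blue), "depth" (400x640 float32, m along the optical axis (not along the pixel's ray), 0 where there is no reading), "fx", "fy", "cx", "cy" (pixels), "camera_from_world" (4x4, takes a point from world to camera coordinates). Camera axes: x right, y up, looking along -z (the intrinsics and any distortion apply to the point x, -y, -z); pixel columns grow to the right and rows downward; lengths in m; the calibration is good to about 2 mm. A picture is of the moment at which its call begins.
- bot.hand_in(): hands the job in; it is judged then, once.
Trained networks look in a picture, given as the dict that the camera call returned (one of the last four; its "shot" number tells which), for a name from the list of things; names that differ only in an ending like _2 or _b are one class to them, and where a whole thing is asked for, a point or a joint stands for the part that bears it (a point fixed in the world has none). Each returns a list of dicts, best first, with "confidence" (0 to 1); they miss things now and then, are a little off and sometimes report something else, mostly with a low value. They report only what shows in the picture. A call takes as long as a camera call. They do not tell look-alikes from the thing itself.
- bot.masks_of(picture, query): "mask" (400x640 bool, what is visible of it).
- bot.landmark_of(picture, query): "xyz" ([x, y, z] in m, in world coordinates, good to about 4 mm: a listed point, or the origin of a listed thing).
The state is a dict: "t": time; "q": joint angles; "joint_vel": joint speeds; "joint_torque": joint torques, N m; "eef_pos": TCP position; "tool_rot": TCP orientation; "contact_force": force on the tool from outside, world axes, zero at the start; "torque": the same for the moment, N m; "gripper_width": opening from 0.0 (shut) to 1.0 (fully open); "grasp_force": force on a finger pad.
Only numpy, scipy, OpenCV 4.12 (cv2) and the standard library are available. Lean on these libraries where they do the work, as an engineer would, in place of code of your own. Each camera call takes 0.05 s, during which the arm holds its last target. There are 200 camera calls.

TASK

The battens on these little ware boards have set: lift the ratchet pawl on the clamp jig, slide the clamp bar fully back, and take the boards out. Turn every board over so that it stands on its battens (the tipping ramp is there for this: a board laid on it can be tipped over onto the landing floor) and set them side by side, flat on the slatted drying rack, none on top of another. Do not knock over the cone, the bowl or the bottle.

Things in the scene. Friction and masses are not known exactly. Their poses are not given: they have to be found in the camera images.
- jig: clamp jig fixed to the table; origin on the table under the middle of the row of boards, which lie at x = -85, 0, 85 mm, length along y, between a fence (face y = -60, 46 mm high) and the clamp bar (y = +60). They lie on rails 24 mm wide, 20 mm high; the bed beside these is 12 mm high
- jig_mid (a point): middle of the row of boards, at the height of the rail tops (20 mm). Neighbouring boards are 33 mm apart. Locating blocks 28 mm high fill the gaps beside the boards from 38 to 54 mm either way along the jig's y: fingers go down beside a board only within 38 mm of this line
- clamp_bar (a joint): slide of the steel clamp bar along the jig's +y, m: 0 clamped, 0.055 fully back (0.045 is enough). Bar 250 mm long, 24 mm thick, 50 mm high; its lip hooks 10 mm over the boards' ends, so they cannot be lifted out while it is closed. Stiff (about 3 N), stays where left; locked by the pawl while that is down
- bar_grip (a point): on the axis of the upright square wooden grip post (18 x 18 mm, from 50 to 95 mm above the table) on the clamp bar, 15 mm below its top, at jig x = -85 mm; moves with the bar
- pawl (a joint): angle of the ratchet pawl, rad: 0 down in the teeth, grows as its handle end is raised, up to 1.3; clears the teeth above 0.3. Hinge parallel to the jig's y; light (about 1 N at the grip), stays where it is left
- pawl_grip (a point): centre of the wooden grip at the free end of the pawl: 38 mm long (jig x), 16 mm thick (jig y), 18 mm high, its centre 56 mm above the table when down, with at least 30 mm free below it. It lies 99 mm from the pivot on the jig's -x side and rises in an arc about the pivot
- pawl_pivot (a point): pivot of the pawl, 56 mm above the table, beside the toothed rod that trails from the bar (jig x = 40, y = 165 mm); fixed to the jig
- ramp: wooden tipping ramp fixed to the table; origin on the table under its middle. Landing floor 170 mm wide (x), 10 mm high, from y = -125 to +30. From y = +30 the ramp rises towards +y at 42 degrees, 85 mm long, 150 mm wide. Free space behind it (y over +100)
- ramp_foot (a point): middle of the foot line, where the plane on which a board rests (two cross strips, 14 and 77 mm up the slope, 8 mm proud) meets the floor (ramp y = +30, 10 mm high). A board laid lengthwise, lower end at the foot, overhangs the ramp's top by 35 mm, so that end can be pushed up and over towards ramp -y from behind
- ramp_ridge (a point): top of the stop ridge across the floor, 8 mm high, 6 mm thick, 18 mm before the foot line (ramp y = +12), which keeps the lower end of a board from running away; a board on its battens stands clear over it
- rack: low slatted drying rack fixed to the table, 270 (x) x 160 (y) mm, flat top 30 mm above the table; origin on the table under its centre. Room for three boards side by side, length along its y, at x = -85, 0, 85 mm
- board0: pale wood board 52 (x) x 120 (y) x 12 mm, 110 g; two darker battens glued across one broad face, 12 mm wide, 14 mm high, 30 mm either side of the middle. Origin: centre of the plain face; z points to the batten side (up at first, down when turned over, the origin then 26 mm above the support). Starts in the jig, battens up; None at the start = absent (two or three are present)
- board1: pale wood board 52 (x) x 120 (y) x 12 mm, 110 g; two darker battens glued across one broad face, 12 mm wide, 14 mm high, 30 mm either side of the middle. Origin: centre of the plain face; z points to the batten side (up at first, down when turned over, the origin then 26 mm above the support). Starts in the jig, battens up; None at the start = absent (two or three are present)
- board2: pale wood board 52 (x) x 120 (y) x 12 mm, 110 g; two darker battens glued across one broad face, 12 mm wide, 14 mm high, 30 mm either side of the middle. Origin: centre of the plain face; z points to the batten side (up at first, down when turned over, the origin then 26 mm above the support). Starts in the jig, battens up; None at the start = absent (two or three are present)
- bowl: dark stoneware bowl, 100 mm wide, 50 mm high; origin at the centre of its foot; a bystander
- cone: dark cone, 60 mm wide, 117 mm high, standing; origin at the centre of its foot; a bystander
- flask: white plastic bottle, 68 mm wide, 150 mm high, standing; origin at the centre of its foot; a bystander
There are look-alikes about, which are no part of the job. What is shaped like the board1 but orange is not meant.

How it is judged:
On the way, in this order (a step that is already met when the one before it is completed fails the run):
1. the pawl is lifted clear of the teeth, the bar still closed (value of joint pawl above 0.3 rad and value of joint clamp_bar below 0.02 m), for 0.1 s.
2. the clamp bar is slid fully back (value of joint clamp_bar above 0.045 m), for 0.2 s.
At the end, for the whole second after the job is handed in: every board present stands flat on its battens on the drying rack (within 8 degrees of level, its centre on the rack and at least 10 mm inside the rack's ends and 15 mm inside its long sides), each on the rack itself and not on another board, at rest (angle between each of board0, board1, board2's own z axis and vertical above 3 rad and x of board0 in the frame of rack between -0.125 and 0.125 m and y of board0 in the frame of rack between -0.065 and 0.065 m and z of board0 in the frame of rack between 0.045 and 0.068 m and linear speed of each of board0, board1, board2 below 0.02 m/s and x of board1 in the frame of rack between -0.125 and 0.125 m and y of board1 in the frame of rack between -0.065 and 0.065 m and z of board1 in the frame of rack between 0.045 and 0.068 m and x of board2 in the frame of rack between -0.125 and 0.125 m and y of board2 in the frame of rack between -0.065 and 0.065 m and z of board2 in the frame of rack between 0.045 and 0.068 m); the robot touches nothing.
It fails at once if the cone, the bowl or the bottle is knocked over (angle between any of cone, flask, bowl's own z axis and vertical above 0.7 rad).
Of board0, board1, board2 only 2 to 3 are there at a start; the rules pass over those that are not, and their reading is None.
At some moment in a run one of board0, board1, board2 may be knocked a few centimetres aside while the robot is not near it.
It also fails if it takes over 210 s, if anything falls off the work surface, if the arm or the gripper's body presses on something with over 40 N, if the wrist force passes 120 N, or if a joint passes its speed limit or range.

## Working session

There is one attempt and no reset: what is moved stays moved. The work goes in short steps, Python scripts to look and compute and a tool call to move; the robot and the scene stay as the last step left them, time stands still between calls to the robot, and variables do not carry over. Pictures are saved under pics/ and viewed, at most 14 in all, crops included, and the job is handed in when it is done.

Besides the shell and the picture viewer there is one more tool, called after "Request:" as name(argument=value, ...) on one line, values as JSON. send_rows: Moves the arm, as the interface text tells. Its arguments: {"type":"object","properties":{"deltas":{"type":"string"},"claw":{"type":"number"},"force":{"type":"number"}},"required":["deltas"]}

```bash
ls; mkdir -p pics; cat > h.py <<'E'
import numpy as np, cv2
from station import bot
from scipy.spatial.transform import Rotation as R
def shot(n,save=None):
    p=bot.read_camera(n)
    if save: cv2.imwrite('pics/'+save,p['img'][:,:,::-1])
    return p
def w(p,u,v,d=None):
    u=int(round(u));v=int(round(v))
    if d is None: d=p['depth'][v,u]
    c=np.array([(u-p['cx'])*d/p['fx'],-(v-p['cy'])*d/p['fy'],-d,1])
    return (np.linalg.inv(p['camera_from_world'])@c)[:3]
def cloud(p):
    v,u=np.mgrid[:400,:640];d=p['depth']
    c=np.stack([(u-p['cx'])*d/p['fx'],-(v-p['cy'])*d/p['fy'],-d,np.ones_like(d)],-1)
    return (c@np.linalg.inv(p['camera_from_world']).T)[...,:3]
def px(p,X):
    c=p['camera_from_world']@np.r_[X,1]
    return p['cx']+p['fx']*c[0]/-c[2], p['cy']-p['fy']*c[1]/-c[2]
def rot():
    q=bot.get_obs()['tool_rot'];return R.from_quat([q[1],q[2],q[3],q[0]])
def togo(X):
    o=bot.get_obs();return rot().inv().apply(np.array(X)-o['eef_pos'])
E
python3 - <<'E'
from h import *
np.set_printoptions(precision=4,suppress=True)
a=shot('top','top0.png');b=shot('side','side0.png')
o=bot.get_obs();print(o['t'],o['eef_pos'],rot().as_matrix())
for p,n in((a,'top'),(b,'side')):
  for q in ['jig','jig_mid','bar_grip','pawl_grip','pawl_pivot','ramp','ramp_foot','ramp_ridge','rack','board0','bowl','cone','flask']:
    try:
      for r in bot.landmark_of(p,q)[:4]: print(n,q,round(r['confidence'],2),np.array(r['xyz']),np.round(px(p,r['xyz'])))
    except Exception as e: print(n,q,e)
E
```

```text
pics
0.1 [0.2607 0.6221 0.2384] [[-0.9223  0.3865 -0.0005]
 [ 0.3865  0.9223 -0.0015]
 [-0.0001 -0.0016 -1.    ]]
top jig 0.6 [ 0.5423  0.2211 -0.0002] [248. 203.]
top jig_mid 0.5 [0.5716 0.3823 0.0572] [172. 188.]
top bar_grip 0.8 [0.4516 0.2758 0.0794] [215. 240.]
top pawl_grip 0.63 [0.4703 0.375  0.0592] [174. 232.]
top pawl_pivot 0.67 [0.5696 0.381  0.0584] [173. 188.]
top pawl_pivot 0.21 [0.5398 0.2166 0.0211] [248. 203.]
top ramp 0.78 [ 0.4987 -0.324   0.0016] [479. 220.]
top ramp_foot 0.6 [ 0.4976 -0.2908  0.0105] [466. 220.]
top ramp_ridge 0.59 [ 0.4973 -0.3092  0.0166] [475. 220.]
top ramp_ridge 0.43 [ 0.743  -0.0215  0.0008] [349. 121.]
top rack 0.88 [ 0.5504 -0.082  -0.0023] [375. 199.]
top board0 0.92 [0.6247 0.2194 0.0174] [248. 168.]
top board0 0.85 [0.822  0.1022 0.0021] [298.  90.]
top board0 0.76 [0.5388 0.2156 0.0211] [248. 204.]
top board0 0.69 [0.2884 0.2463 0.0015] [235. 313.]
top bowl 0.71 [ 0.7493 -0.1889 -0.001 ] [417. 118.]
top cone 0.9 [ 0.7454 -0.0209  0.004 ] [348. 120.]
top flask 0.92 [ 0.766   0.2412 -0.0005] [241. 113.]
side jig 0.65 [ 0.5417  0.2123 -0
[... 396 characters left out ...]
side pawl_pivot 0.46 [0.5407 0.2144 0.0192] [305. 173.]
side ramp 0.78 [ 0.4973 -0.3208  0.0001] [348. 359.]
side ramp_foot 0.9 [ 0.4973 -0.2917  0.011 ] [344. 342.]
side ramp_ridge 0.74 [ 0.4956 -0.3125  0.0146] [346. 351.]
side rack 0.91 [ 0.5455 -0.0789  0.0011] [336. 255.]
side rack 0.28 [0.5652 0.3847 0.0602] [300. 128.]
side board0 0.78 [0.5426 0.2154 0.0194] [306. 173.]
side board0 0.71 [0.6254 0.2234 0.0189] [334. 167.]
side board0 0.65 [ 0.8219  0.1059 -0.0027] [414. 186.]
side board0 0.64 [ 0.2933  0.2479 -0.0043] [216. 187.]
side bowl 0.59 [ 0.7493 -0.1874 -0.0019] [440. 274.]
side cone 0.6 [ 0.7407 -0.0243 -0.0011] [406. 223.]
side flask 0.63 [ 0.7644  0.2408 -0.0015] [377. 161.]
```

```bash
python3 -c "
import cv2
i=cv2.imread('pics/top0.png');cv2.imwrite('pics/top0c.png',cv2.resize(i[60:340,130:540],None,fx=1.9,fy=1.9))"
```

```text
(no output)
```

View pics/top0c.png

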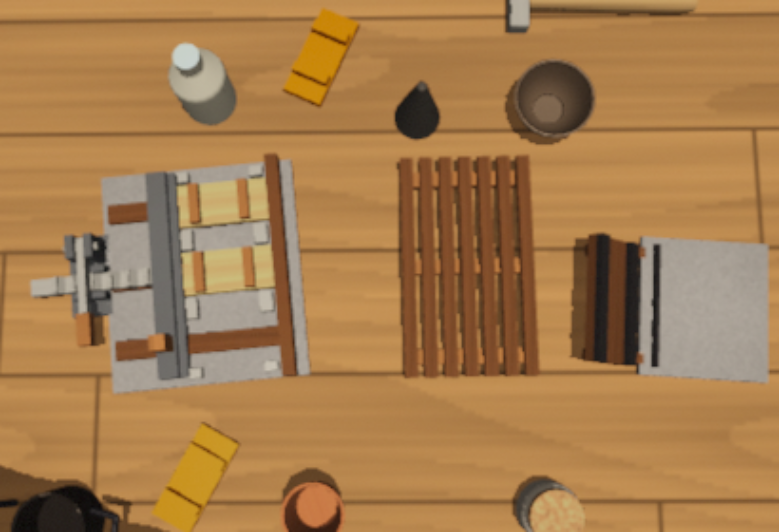

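View pics/side0.png

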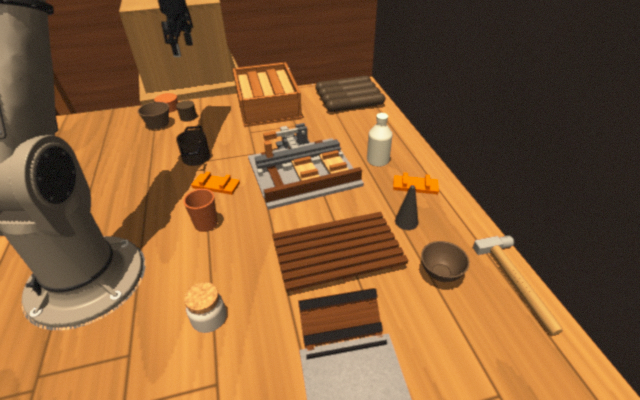

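Two pale boards are present, at top-image px (248,168) and (248,204), both in the jig. The look-alikes are the orange boards at (298,90) and (235,313), which I'll leave alone. The pawl grip is at px (174,232) and the bar post at (215,240). Next I'll refine these with depth and check the choice in a close crop.

```bash
cat >> h.py <<'E'
def rect(C,m):
    P=C[m][:,:2].astype(np.float32)*1000
    (c,s,a)=cv2.minAreaRect(P);return np.round(c,1),np.round(s,1),round(a,1),len(P)
E
python3 - <<'E'
from h import *
np.set_printoptions(precision=4,suppress=True)
a=shot('top');C=cloud(a)
hsv=cv2.cvtColor(a['img'],cv2.COLOR_RGB2HSV)
cv2.imwrite('pics/crop.png',cv2.resize(a['img'][140:270,140:300,::-1],None,fx=4,fy=4,interpolation=cv2.INTER_CUBIC))
def box(x0,x1,y0,y1,z0,z1): return (C[...,0]>x0)&(C[...,0]<x1)&(C[...,1]>y0)&(C[...,1]<y1)&(C[...,2]>z0)&(C[...,2]<z1)
def pr(n,m):
  m=cv2.morphologyEx(m.astype(np.uint8),cv2.MORPH_OPEN,np.ones((2,2)))>0
  if m.sum()>3: print(n,rect(C,m),C[m].mean(0),np.median(C[m][:,2]))
pr('pawlgrip',box(.43,.50,.35,.40,.05,.08)); pr('post',box(.42,.48,.25,.31,.075,.11)); pr('bar',box(.38,.7,.25,.32,.04,.06))
pr('b1',box(.50,.58,.15,.30,.028,.037)); pr('b2',box(.585,.66,.15,.30,.028,.037))
pr('rack',box(.39,.70,-.18,.02,.022,.04)); pr('floor',box(.39,.60,-.5,-.28,.005,.014)); pr('ramptop',box(.40,.6,-.3,-.2,.055,.09)); pr('strips',box(.40,.6,-.3,-.2,.02,.09))
for n in('board0','bar_grip','pawl_grip'):
  for r in bot.masks_of(a,n)[:4]: m=r['mask']; print(n,round(r['confidence'],2),rect(C,m),np.argwhere(m).mean(0)[::-1],hsv[m].mean(0))
print(bot.tips_ahead)
E
```

```text
pawlgrip (array([474.2, 380.5]), array([47.5, 35. ]), 0.6, 190) [0.4712 0.3715 0.0562] 0.06309062111261327
post (array([449.6, 286.1]), array([16., 34.]), 7.5, 93) [0.4496 0.277  0.0855] 0.09311677691800113
bar (array([477.8, 224.4]), array([376. , 179.9]), 40.6, 1382) [0.5405 0.2804 0.05  ] 0.04927966434409692
b1 (array([501.8, 136.1]), array([281.4,  97.4]), 62.5, 804) [0.5381 0.2047 0.0373] 0.032240519106955134
b2 (array([547.8, 128.5]), array([343.6, 113.5]), 49.8, 796) [0.6219 0.2134 0.036 ] 0.03205674944003545
rack (array([541.3, -67.4]), array([293.4, 205.5]), 0.6, 5907) [ 0.5425 -0.0846  0.0319] 0.030087818973109748
floor (array([ 489. , -213.4]), array([181.1, 498.2]), 1.1, 4514) [ 0.4902 -0.3729  0.0155] 0.010550976661890754
ramptop (array([ 437.5, -142.2]), array([129.5, 338.9]), 34.9, 668) [ 0.5009 -0.2295  0.0689] 0.061988518965654826
strips (array([ 491. , -129.1]), array([162.1, 343.3]), 5.6, 1598) [ 0.4989 -0.2471  0.0495] 0.039605394185531884
board0 0.67 (array([343.4, 182.8]), array([ 97.4, 298.8]), 36.7, 1336) [232.5434 311.747 ] [ 20.0022 208.8683 192.9439]
board0 0.58 (array([501.4, 136.3]), array([281.4,  96.7]), 62.5, 1069) [249.985  201.8793] [ 19.7109 121.2722 190.7568]
board0 0.58 (array([640.6,  91.4]), array([498. ,  96.1]), 2.2, 1126) [299.2966  88.9183] [ 18.9236 234.8748 188.6989]
board0 0.57 (array([548.6, 127.6]), array([344.8, 111.3]), 49.1, 1081) [247.2895 166.198 ] [ 19.4949 122.4024 188.2997]
bar_grip 0.93 (array([458.2, 243.7]), array([378.6, 222.4]), 42.5, 2367) [208.8466 205.932 ] [ 17.7769  29.5311 120.4791]
pawl_grip 0.6 (array([512.7, 375.5]), array([125.2,  15.7]), 5.4, 326) [174.3006 216.6748] [ 17.1196  88.3742 143.5491]
0.008
```

View pics/crop.png

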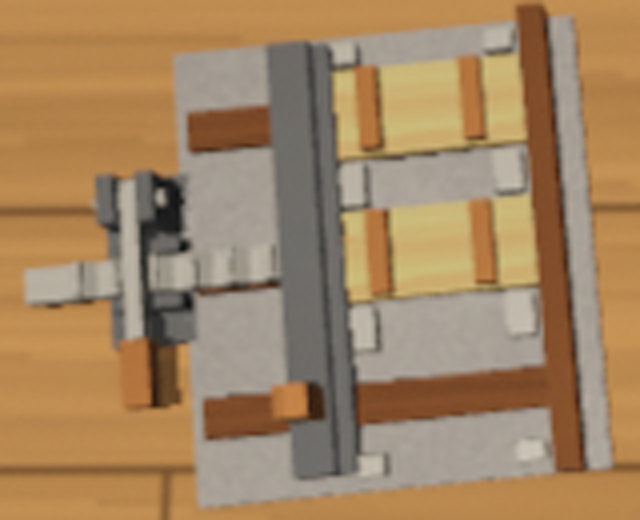

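The crop confirms the two pale boards in the jig at jig x = 0 and 85, with the bar to their left, the post at crop (292,400) and the pawl grip at (137,373). I'll go above the pawl grip first.

Request:
send_rows(deltas="-0.289 -0.148 0 -27.7;-0.289 -0.148 0 -27.7;-0.289 -0.148 0 -27.7;-0.289 -0.148 0 -27.7;-0.289 -0.148 0 -27.7", claw=0.5, force=30)

```text
t: 2.1
eef_pos: [0.4233, 0.4297, 0.2395]
tool_rot: [0.0, -0.044, 0.999, 0.0]
contact_force: [0.7, 0.8, -0.1]
gripper_width: 0.502
grasp_force: 0.0
```

Request:
send_rows(deltas="0 0 0 0;0 0 0 0")

```text
t: 2.3
eef_pos: [0.4233, 0.4302, 0.2395]
tool_rot: [0.0, -0.041, 0.999, 0.0]
contact_force: [0.1, 1.5, -0.3]
gripper_width: 0.503
grasp_force: 0.0
```

```bash
python3 - <<'E'
from h import *
np.set_printoptions(precision=4,suppress=True)
print(bot.get_obs()['eef_pos'],rot().as_matrix()[:2,1],togo([.470,.374,.110]))
E
```

```text
[0.4233 0.4302 0.2395] [-0.0828  0.9966] [-0.0418 -0.0599  0.1295]
```

Request:
send_rows(deltas="-0.042 -0.06 0.04 0;-0.042 -0.06 0.08 0;-0.042 -0.06 0.12 0;-0.042 -0.06 0.12 0;-0.042 -0.06 0.12 0")

```text
t: 2.8
eef_pos: [0.4675, 0.377, 0.1192]
tool_rot: [-0.001, -0.045, 0.999, -0.0]
contact_force: [-0.3, 0.8, 1.8]
gripper_width: 0.497
grasp_force: 0.0
```

```bash
python3 - <<'E'
from h import *
np.set_printoptions(precision=4,suppress=True)
p=shot('wrist','w1.png');C=cloud(p)
print(bot.get_obs()['eef_pos'],togo([.470,.374,.045]))
for q in('pawl_grip','bar_grip','pawl_pivot'):
  for r in bot.landmark_of(p,q)[:2]: print(q,r['confidence'],np.array(r['xyz']))
h=cv2.cvtColor(p['img'],cv2.COLOR_RGB2HSV)
m=(C[...,2]>.058)&(C[...,2]<.07)&(abs(C[...,0]-.47)<.05)&(abs(C[...,1]-.374)<.03)&(p['depth']>.02)
print(rect(C,m))
E
```

```text
[0.4685 0.378  0.1209] [-0.0011 -0.0043  0.0759]
pawl_grip 0.62 [0.4652 0.3755 0.056 ]
bar_grip 0.83 [0.4509 0.2784 0.0788]
pawl_pivot 0.73 [0.5651 0.388  0.0572]
(array([484.4, 377. ]), array([72.3, 15.8]), 5.3, 2410)
```

View pics/w1.png

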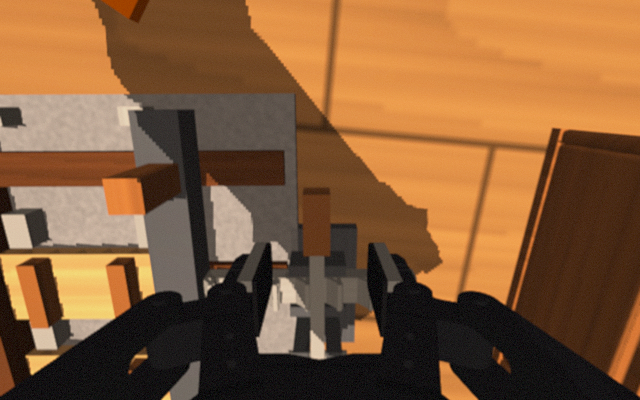

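The wrist view shows the pawl grip at (316,222), centred laterally between the open fingers. I'll descend and grip it.

Request:
send_rows(deltas="0.002 -0.003 0.04 0;0.002 -0.003 0.074 0;0.002 -0.003 0.074 0;0.002 -0.003 0.074 0")

```text
t: 3.4
eef_pos: [0.4677, 0.3732, 0.0468]
tool_rot: [0.0, -0.044, 0.999, 0.001]
contact_force: [0.1, 0.9, 0.6]
gripper_width: 0.502
grasp_force: 0.0
```

Request:
send_rows(deltas="0 0 0 0;0 0 0 0;0 0 0 0;0 0 0 0;0 0 0 0", claw=0, force=25)

```text
t: 3.9
eef_pos: [0.4685, 0.3749, 0.0477]
tool_rot: [0.002, -0.044, 0.999, 0.002]
contact_force: [-0.9, 3.7, 7.6]
gripper_width: 0.183
grasp_force: 31.0
```

Request:
send_rows(deltas="-0.001 0 -0.012 0;-0.003 0 -0.025 0;-0.007 0 -0.036 0;-0.012 0 -0.047 0;-0.012 0 -0.047 0")

```text
t: 4.4
eef_pos: [0.4797, 0.3758, 0.0944]
tool_rot: [0.001, -0.044, 0.999, 0.002]
contact_force: [-1.2, 5.3, 1.3]
gripper_width: 0.181
grasp_force: 28.9
```

Request:
send_rows(deltas="0 0 0 0;0 0 0 0;0 0 0 0", claw=0.5)

```text
t: 4.7
eef_pos: [0.4794, 0.3724, 0.0923]
tool_rot: [-0.0, -0.043, 0.999, -0.0]
contact_force: [0.2, -0.6, 0.4]
gripper_width: 0.498
grasp_force: 0.0
```

Request:
send_rows(deltas="0 0 -0.05 0;0 0 -0.07 0;0.02 -0.05 -0.07 0;0.02 -0.096 -0.07 0;0.02 -0.096 -0.07 0")

```text
t: 5.2
eef_pos: [0.4683, 0.2673, 0.1621]
tool_rot: [-0.001, -0.039, 0.999, -0.003]
contact_force: [0.4, 0.4, -0.7]
gripper_width: 0.502
grasp_force: 0.0
```

```bash
python3 - <<'E'
from h import *
np.set_printoptions(precision=4,suppress=True)
p=shot('wrist');q=shot('side')
print(bot.get_obs()['eef_pos'],togo([.451,.279,.07]))
for s in(p,q):
 for n in('pawl_grip','bar_grip'):
  for r in bot.landmark_of(s,n)[:2]: print(n,r['confidence'],np.array(r['xyz']))
E
```

```text
[0.4681 0.274  0.1624] [0.0166 0.0065 0.0924]
pawl_grip 0.69 [0.474  0.3768 0.1012]
bar_grip 0.9 [0.4499 0.2812 0.075 ]
pawl_grip 0.48 [0.4792 0.3746 0.1008]
```

The pawl is up, about 0.47 rad by the grip height. Next is the bar post.

Request:
send_rows(deltas="0.017 0.006 0.04 0;0.017 0.006 0.08 0;0.017 0.006 0.092 0;0.017 0.006 0.092 0")

```text
t: 5.9
eef_pos: [0.4492, 0.2802, 0.0688]
tool_rot: [-0.002, -0.044, 0.999, -0.001]
contact_force: [0.9, -0.8, 0.4]
gripper_width: 0.499
grasp_force: 0.0
```

Request:
send_rows(deltas="0 0 0 0;0 0 0 0;0 0 0 0;0 0 0 0;0 0 0 0", claw=0, force=40)

```text
t: 6.4
eef_pos: [0.4516, 0.2812, 0.072]
tool_rot: [0.002, -0.043, 0.999, 0.001]
contact_force: [-0.3, -0.0, 7.1]
gripper_width: 0.206
grasp_force: 40.8
```

Request:
send_rows(deltas="0 0.015 0 0;0 0.03 0 0;0 0.045 0 0;0 0.056 0 0;0 0.056 0 0")

```text
t: 6.9
eef_pos: [0.4465, 0.3357, 0.072]
tool_rot: [0.001, -0.043, 0.999, -0.0]
contact_force: [-2.1, -4.3, 11.2]
gripper_width: 0.203
grasp_force: 42.4
```

Request:
send_rows(deltas="0 0 0 0;0 0 0 0;0 0 0 0")

```text
t: 7.2
eef_pos: [0.4465, 0.3358, 0.072]
tool_rot: [0.001, -0.043, 0.999, 0.0]
contact_force: [-0.3, -3.3, 9.8]
gripper_width: 0.202
grasp_force: 42.2
```

Request:
send_rows(deltas="0 0 0 0;0 0 0 0;0 0 -0.04 0;0 0 -0.08 0;0 0 -0.12 0", claw=0.5)

```text
t: 7.7
eef_pos: [0.445, 0.336, 0.1915]
tool_rot: [-0.0, -0.043, 0.999, -0.0]
contact_force: [1.5, 0.8, -0.3]
gripper_width: 0.496
grasp_force: 0.0
```

Request:
send_rows(deltas="-0.09 -0.12 0 43;-0.09 -0.12 0 43;-0.09 -0.12 0 43;-0.09 -0.12 0 43;-0.09 -0.12 0 43")

```text
t: 8.2
eef_pos: [0.5465, 0.2222, 0.1903]
tool_rot: [0.0, 0.331, 0.944, -0.0]
contact_force: [0.3, 0.6, 0.7]
gripper_width: 0.501
grasp_force: 0.0
```

Request:
send_rows(deltas="0 0 0 43;0 0 0 43;0 0 0 43;0 0 0 43;0 0 0 43")

```text
t: 8.7
eef_pos: [0.5452, 0.2246, 0.1902]
tool_rot: [-0.0, 0.652, 0.759, -0.0]
contact_force: [-0.5, -0.3, -0.1]
gripper_width: 0.495
grasp_force: 0.0
```

```bash
cat >> h.py <<'E'
def boards(cam='top',save=None):
    "pale board blobs: centre of all coloured pixels at plate level, via mask + hsv"
    p=shot(cam,save);C=cloud(p);h=cv2.cvtColor(p['img'],cv2.COLOR_RGB2HSV);out=[]
    for r in bot.landmark_of(p,'board0'):
        u,v=np.round(px(p,r['xyz'])).astype(int)
        hh=h[max(v-6,0):v+7,max(u-6,0):u+7].reshape(-1,3)
        out.append((round(r['confidence'],2),np.round(r['xyz'],4),np.median(hh,0) if len(hh) else None))
    return p,C,h,out
E
python3 - <<'E'
from h import *
np.set_printoptions(precision=4,suppress=True)
print(bot.get_obs()['eef_pos'],rot().as_matrix()[:2])
for c in('top','wrist','side'):
  p,C,h,o=boards(c); print(c,*o,sep='\n ')
  ok=(p['depth']>.05)
  for nm,(x,y) in dict(b1=(.539,.216),b2=(.623,.222)).items():
    m=ok&(C[...,2]>.028)&(C[...,2]<.036)&(abs(C[...,0]-x)<.04)&(abs(C[...,1]-y)<.075)&(h[...,1]>70)&(h[...,1]<180)
    if m.sum()>50: print(nm,rect(C,m))
  for r in bot.landmark_of(p,'bar_grip')[:1]: print(r)
E
```

```text
[0.5452 0.2246 0.1902] [[-0.1509  0.9886 -0.0003]
 [ 0.9886  0.1509  0.0002]]
top
 (0.77, array([0.6233, 0.2189, 0.0205]), array([ 20., 111., 212.]))
 (0.72, array([ 0.2887,  0.2469, -0.0001]), array([ 16., 185., 134.]))
 (0.71, array([0.5382, 0.2166, 0.0236]), array([ 17., 134., 132.]))
 (0.56, array([0.8217, 0.1022, 0.0016]), array([ 20., 242., 212.]))
b1 (array([543.2, 204.3]), array([52.4, 97.7]), 4.9, 676)
b2 (array([627.8, 204.7]), array([52.4, 83. ]), 5.3, 631)
wrist
 (0.94, array([0.6233, 0.2279, 0.0239]), array([ 16., 155., 128.]))
 (0.91, array([ 0.2916,  0.2504, -0.0008]), array([ 17., 255., 233.]))
 (0.82, array([ 0.8215,  0.1027, -0.0015]), array([ 16., 255., 233.]))
 (0.68, array([0.5436, 0.2194, 0.0242]), array([ 15., 158., 119.]))
b1 (array([539.5, 216.5]), array([ 66. , 120.8]), 5.6, 6030)
b2 (array([617.9, 224. ]), array([ 79.3, 120.8]), 5.0, 5587)
{'xyz': [0.4448, 0.3345, 0.0755], 'confidence': 0.74}
side
 (0.86, array([0.5443, 0.2176, 0.0202]), array([ 14., 171., 147.]))
 (0.81, array([ 0.2919,  0.2524, -0.    ]), array([ 13., 255., 161.]))
 (0.72, array([0.6224, 0.2212, 0.0196]), array([ 15., 165., 184.]))
 (0.67, array([ 0.8202,  0.1052, -0.0023]), array([ 17., 255., 240.]))
 (0.4, array([ 0.5444, -0.0777, -0.0008]), array([ 12., 186., 111.]))
b1 (array([542.8, 210. ]), array([ 62.1, 140.7]), 4.2, 235)
b2 (array([628.3, 215.3]), array([ 61. , 138.4]), 3.6, 227)
{'xyz': [0.4461, 0.3391, 0.0794], 'confidence': 0.69}
```

Request:
send_rows(deltas="-0.013 0.078 0.03 3.7;-0.013 0.078 0.07 3.7;-0.013 0.078 0.09 3.7;-0.013 0.078 0.09 3.7;-0.013 0.078 0.09 3.7", claw=0.8, force=30)

```text
t: 9.65
eef_pos: [0.6241, 0.2235, 0.1004]
tool_rot: [-0.0, 0.673, 0.739, -0.001]
contact_force: [-0.5, 0.5, 0.5]
gripper_width: 0.804
grasp_force: 0.0
```

```bash
python3 - <<'E'
from h import *
np.set_printoptions(precision=4,suppress=True)
print(bot.get_obs()['eef_pos'],rot().as_matrix()[:2,1],togo([.624,.2235,.029]))
p=shot('wrist','w2.png')
for r in bot.landmark_of(p,'board0'): print(r)
E
```

```text
[0.6241 0.2235 0.1004] [0.9957 0.0929] [ 0.     -0.      0.0714]
{'xyz': [0.625, 0.2284, 0.0245], 'confidence': 0.94}
{'xyz': [0.5405, 0.2152, 0.0218], 'confidence': 0.77}
{'xyz': [0.8188, 0.1014, 0.0013], 'confidence': 0.6}
```

View pics/w2.png

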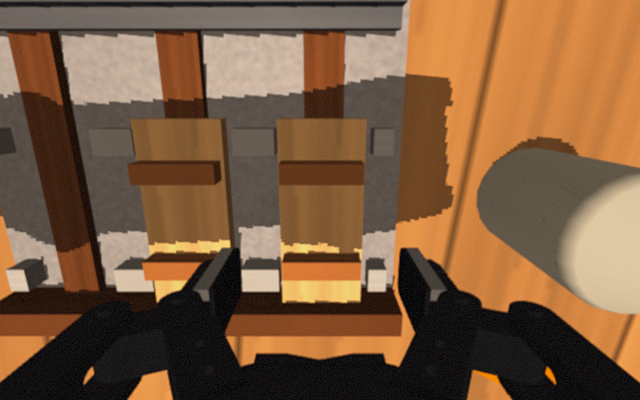

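The right-hand board (px 322,200) is centred between the fingers, and its gaps are clear. I'll descend and grip it.

Request:
send_rows(deltas="0 0 0.03 0;0 0 0.06 0;0 0 0.071 0;0 0 0.071 0;0 0 0.071 0")

```text
t: 10.25
eef_pos: [0.6255, 0.2242, 0.0312]
tool_rot: [0.0, 0.673, 0.739, 0.001]
contact_force: [-0.1, -0.3, -1.0]
gripper_width: 0.801
grasp_force: 0.0
```

Request:
send_rows(deltas="0 0 0 0;0 0 0 0;0 0 0 0;0 0 0 0;0 0 0 0", claw=0.4)

```text
t: 10.75
eef_pos: [0.6258, 0.2242, 0.0314]
tool_rot: [0.0, 0.674, 0.739, 0.001]
contact_force: [-1.3, -0.1, 7.6]
gripper_width: 0.597
grasp_force: 30.6
```

Request:
send_rows(deltas="0 0 -0.02 0;0 0 -0.05 0;0 0 -0.08 0;0 0 -0.12 0;0 0 -0.14 0")

```text
t: 11.25
eef_pos: [0.6262, 0.224, 0.1736]
tool_rot: [0.001, 0.674, 0.739, 0.002]
contact_force: [1.5, 0.7, -0.7]
gripper_width: 0.593
grasp_force: 32.4
```

Request:
send_rows(deltas="0 0 0 0")

```text
t: 11.35
eef_pos: [0.6269, 0.2243, 0.1738]
tool_rot: [0.001, 0.674, 0.739, 0.004]
contact_force: [0.1, -0.1, -0.4]
gripper_width: 0.596
grasp_force: 32.4
```

```bash
python3 - <<'E'
from h import *
np.set_printoptions(precision=4,suppress=True)
p=shot('top');C=cloud(p);ok=p['depth']>.05;h=cv2.cvtColor(p['img'],cv2.COLOR_RGB2HSV)
B=lambda x0,x1,y0,y1,z0,z1: ok&(C[...,0]>x0)&(C[...,0]<x1)&(C[...,1]>y0)&(C[...,1]<y1)&(C[...,2]>z0)&(C[...,2]<z1)
big=lambda m:(lambda n,l,s,_:l==1+np.argmax(s[1:,4]))(*cv2.connectedComponentsWithStats(m.astype(np.uint8)))
f=big(B(.38,.62,-.48,-.28,.006,.014)&(h[...,1]<60)); print('floor',rect(C,f))
r=big(cv2.morphologyEx(B(.38,.72,-.19,.04,.024,.036).astype(np.uint8),cv2.MORPH_CLOSE,np.ones((9,9)))>0)&B(.38,.72,-.19,.04,.024,.036); print('rack',rect(C,r))
s=big(B(.38,.62,-.31,-.19,.02,.09)); print('ramp',rect(C,s))
for n in('ramp_foot','ramp','rack'): print(n,*[np.array(q['xyz']) for q in bot.landmark_of(p,n)[:1]])
for x in(.45,.5,.55):
  m=B(x-.01,x+.01,-.36,-.18,.005,.12);P=C[m];print(x,[(round(y,3),round(float(np.median(P[abs(P[:,1]-y)<.004][:,2])),4)) for y in np.arange(-.32,-.2,.01) if (abs(P[:,1]-y)<.004).any()])
E
```

```text
floor (array([ 493.8, -367.9]), array([158.9, 169.6]), 85.9, 4407)
rack (array([547.8, -81.8]), array([270.1, 160.6]), 0.8, 5843)
ramp (array([ 502.4, -250.3]), array([ 68.5, 150.2]), 86.0, 1600)
ramp_foot [ 0.4988 -0.2936  0.0093]
ramp [ 0.4964 -0.3263 -0.0042]
rack [ 0.551  -0.0823 -0.0009]
0.45 [(np.float64(-0.32), 0.0106), (np.float64(-0.31), 0.0171), (np.float64(-0.3), 0.0109), (np.float64(-0.29), 0.0096), (np.float64(-0.28), 0.0195), (np.float64(-0.27), 0.0207), (np.float64(-0.26), 0.0248), (np.float64(-0.25), 0.0359), (np.float64(-0.24), 0.0451), (np.float64(-0.23), 0.0639), (np.float64(-0.22), 0.0607), (np.float64(-0.21), 0.0542)]
0.5 [(np.float64(-0.32), 0.0106), (np.float64(-0.31), 0.0168), (np.float64(-0.3), 0.0113), (np.float64(-0.29), 0.016), (np.float64(-0.28), 0.0218), (np.float64(-0.27), 0.0219), (np.float64(-0.26), 0.0299), (np.float64(-0.25), 0.0394), (np.float64(-0.24), 0.0587), (np.float64(-0.23), 0.065), (np.float64(-0.22), 0.0568)]
0.55 [(np.float64(-0.32), 0.0109), (np.float64(-0.31), 0.0114), (np.float64(-0.3), 0.0108), (np.float64(-0.29), 0.0158), (np.float64(-0.28), 0.0227), (np.float64(-0.27), 0.0239), (np.float64(-0.26), 0.033), (np.float64(-0.25), 0.041), (np.float64(-0.24), 0.0622), (np.float64(-0.23), 0.0633), (np.float64(-0.22), 0.055)]
```

Request:
send_rows(deltas="-0.04 -0.014 0 9.3;-0.085 -0.03 0 9.3;-0.13 -0.046 0 9.3;-0.175 -0.062 0 9.3;-0.22 -0.078 0 9.3", force=25)

```text
t: 12.05
eef_pos: [0.5656, -0.0043, 0.1679]
tool_rot: [-0.001, 0.731, 0.682, -0.001]
contact_force: [1.2, -0.7, -0.3]
gripper_width: 0.597
grasp_force: 32.4
```

```bash
python3 - <<'E'
from h import *
print(bot.get_obs()['eef_pos'],rot().as_matrix()[:2,1],togo([.500,-.279,.12]))
E
```

```text
[ 0.56557297 -0.00425338  0.16788416] [ 0.99760506 -0.06912341] [-0.27858231 -0.04630632  0.04822896]
```

Request:
send_rows(deltas="-0.045 -0.008 0 0;-0.09 -0.016 0 0;-0.135 -0.024 0 0;-0.18 -0.032 0 0;-0.225 -0.04 0 0")

```text
t: 12.55
eef_pos: [0.5102, -0.2255, 0.168]
tool_rot: [-0.001, 0.731, 0.682, -0.001]
contact_force: [0.5, 0.0, -0.8]
gripper_width: 0.595
grasp_force: 32.4
```

Request:
send_rows(deltas="-0.04 -0.005 0 0;-0.053 -0.006 0.02 0;-0.053 -0.006 0.048 0;-0.053 -0.006 0.048 0")

```text
t: 12.95
eef_pos: [0.4987, -0.2756, 0.1171]
tool_rot: [-0.004, 0.732, 0.682, -0.002]
contact_force: [-1.4, 0.8, -1.1]
gripper_width: 0.6
grasp_force: 32.4
```

```bash
python3 - <<'E'
from h import *
print(bot.get_obs()['eef_pos'],rot().as_matrix()[:2,1],togo([.500,-.279,.05]))
E
```

```text
[ 0.49873386 -0.27564511  0.11709849] [ 0.99746486 -0.0706688 ] [-0.00340919  0.00206051  0.06707605]
```

Request:
send_rows(deltas="-0.003 0.002 0.03 0;-0.003 0.002 0.042 0;-0.003 0.002 0.05 0;-0.003 0.002 0.059 0;-0.003 0.002 0.067 0")

```text
t: 13.45
eef_pos: [0.5039, -0.2802, 0.0546]
tool_rot: [0.0, 0.731, 0.682, 0.0]
contact_force: [-3.5, -0.9, 4.1]
gripper_width: 0.595
grasp_force: 34.0
```

```bash
python3 - <<'E'
from h import *
print(bot.get_obs()['eef_pos'],rot().as_matrix()[:2,1],togo([.502,-.253,.061]))
p=shot('side','s2.png');q=shot('wrist')
cv2.imwrite('pics/s2c.png',np.hstack([cv2.resize(p['img'][240:400,240:440,::-1],(500,400)),cv2.resize(q['img'][...,::-1],(300,400))]))
E
```

```text
[ 0.50389671 -0.2802455   0.05464432] [ 0.99757285 -0.06962723] [ 0.02704425 -0.00378487 -0.00637123]
```

View pics/s2c.png

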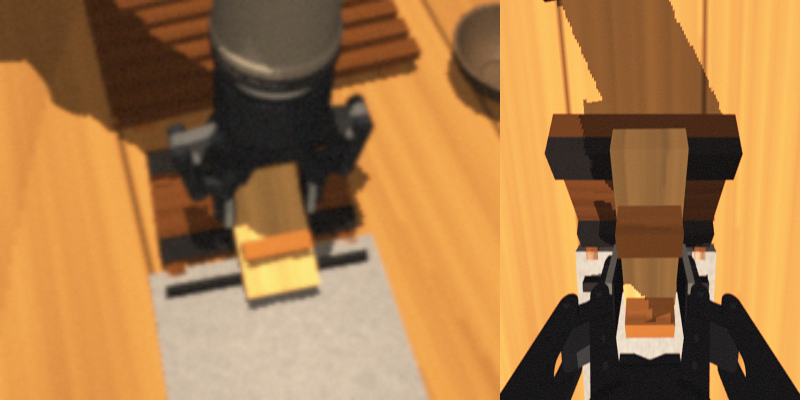

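The board has tilted in the grip: its lower end is over the ridge and its upper end rests on the ramp top. I'll shift it up the slope and release.

Request:
send_rows(deltas="0 0 -0.02 0;0.014 -0.004 -0.03 0;0.027 -0.004 -0.03 0;0.027 -0.004 -0.02 0;0.027 -0.004 -0.013 0")

```text
t: 14.05
eef_pos: [0.5021, -0.2515, 0.0663]
tool_rot: [-0.0, 0.731, 0.683, 0.0]
contact_force: [-1.1, 0.6, 12.8]
gripper_width: 0.594
grasp_force: 34.9
```

Request:
send_rows(deltas="0 0 0 0;0 0 0 0;0 0 0 0;0 0 0 0", claw=0.85)

```text
t: 14.45
eef_pos: [0.5016, -0.2529, 0.0672]
tool_rot: [-0.0, 0.731, 0.682, -0.0]
contact_force: [0.1, -0.7, 0.0]
gripper_width: 0.851
grasp_force: 0.0
```

Request:
send_rows(deltas="0 0 -0.04 0;0 0 -0.08 0;0.04 0 -0.11 0;0.08 0 -0.11 0;0.12 0 -0.11 0")

```text
t: 14.95
eef_pos: [0.5108, -0.132, 0.1787]
tool_rot: [0.001, 0.732, 0.682, 0.001]
contact_force: [-0.4, -0.5, -0.5]
gripper_width: 0.85
grasp_force: 0.0
```

```bash
python3 - <<'E'
from h import *
np.set_printoptions(precision=3,suppress=True)
print(bot.get_obs()['eef_pos'],rot().as_matrix()[:2,1])
p=shot('side');q=shot('top');C=cloud(q)
for a in(p,q):
  for r in bot.landmark_of(a,'board0'): print(r['confidence'],np.array(r['xyz']))
h=cv2.cvtColor(q['img'],cv2.COLOR_RGB2HSV);m=(q['depth']>.05)&(abs(C[...,0]-.5)<.022)&(C[...,2]>.005)
for y in np.arange(-.31,-.15,.008):
  k=m&(abs(C[...,1]-y)<.004)
  if k.any(): print(round(y,3),C[k][:,2].max())
cv2.imwrite('pics/s3c.png',np.hstack([cv2.resize(p['img'][260:400,260:435,::-1],(500,400)),cv2.resize(q['img'][170:270,420:495,::-1],(300,400))]))
E
```

```text
[ 0.511 -0.132  0.179] [ 0.997 -0.071]
0.74 [ 0.5   -0.251  0.049]
0.7 [ 0.822  0.103 -0.006]
0.66 [0.543 0.218 0.018]
0.63 [ 0.292  0.251 -0.001]
0.81 [0.823 0.103 0.004]
-0.174 0.5445663151232243
-0.166 0.5604948834952338
-0.158 0.5671802384425294
```

View pics/s3c.png

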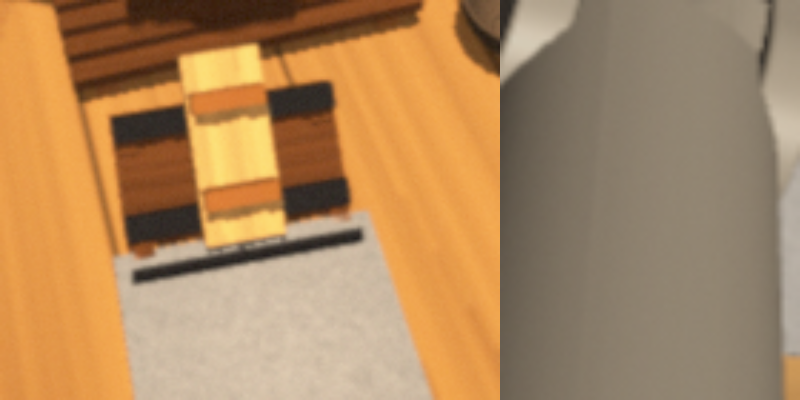

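The board lies squarely on the ramp with its lower end at the foot line. I'll close the fingers, go down behind the overhanging end and push it over.

Request:
send_rows(deltas="-0.01 -0.003 0.03 0;-0.025 -0.003 0.06 0;-0.025 -0.003 0.09 0;-0.025 -0.003 0.107 0;-0.025 -0.003 0.107 0", claw=0)

```text
t: 15.65
eef_pos: [0.5031, -0.1593, 0.0682]
tool_rot: [-0.001, 0.732, 0.681, -0.002]
contact_force: [-0.1, -0.2, 0.0]
gripper_width: 0.01
grasp_force: 0.0
```

Request:
send_rows(deltas="-0.02 0 0 0;-0.035 0 0 0;-0.045 0 -0.01 0;-0.055 0 -0.016 0;-0.064 0 -0.022 0")

```text
t: 16.15
eef_pos: [0.5013, -0.2224, 0.0937]
tool_rot: [0.001, 0.731, 0.682, 0.0]
contact_force: [-0.6, 1.1, 0.9]
gripper_width: -0.001
grasp_force: 0.4
```

Request:
send_rows(deltas="-0.012 0 -0.006 0;-0.024 0 -0.011 0;-0.036 0 -0.015 0;-0.048 0 -0.016 0;-0.06 0 -0.016 0")

```text
t: 16.65
eef_pos: [0.4966, -0.2825, 0.1083]
tool_rot: [0.0, 0.731, 0.682, -0.0]
contact_force: [-0.3, 0.7, 0.1]
gripper_width: -0.005
grasp_force: 0.0
```

```bash
python3 - <<'E'
from h import *
np.set_printoptions(precision=3,suppress=True)
print(bot.get_obs()['eef_pos'],rot().as_matrix()[:2,1])
for c in('side','wrist'):
  for r in bot.landmark_of(shot(c),'board0'): print(c,r['confidence'],np.array(r['xyz']))
E
```

```text
[ 0.497 -0.282  0.108] [ 0.998 -0.07 ]
side 0.83 [ 0.496 -0.297  0.076]
side 0.72 [ 0.819  0.104 -0.003]
side 0.67 [0.294 0.251 0.   ]
side 0.55 [0.543 0.217 0.02 ]
```

Near vertical; push on through.

Request:
send_rows(deltas="-0.012 0 0 0;-0.024 0 0 0;-0.036 0 0 0;-0.036 0 0 0;-0.036 0 0 0")

```text
t: 17.35
eef_pos: [0.494, -0.3177, 0.1082]
tool_rot: [-0.0, 0.732, 0.682, -0.0]
contact_force: [0.0, -0.4, 0.2]
gripper_width: -0.001
grasp_force: 0.0
```

Request:
send_rows(deltas="0 0 -0.03 0;0 0 -0.06 0;0 0 -0.06 0;0 0 -0.06 0", claw=0.85)

```text
t: 17.75
eef_pos: [0.4948, -0.3167, 0.1688]
tool_rot: [0.0, 0.731, 0.682, 0.001]
contact_force: [-0.8, 0.2, -0.5]
gripper_width: 0.679
grasp_force: 0.0
```

```bash
python3 - <<'E'
from h import *
np.set_printoptions(precision=3,suppress=True)
print(bot.get_obs()['eef_pos'],rot().as_matrix()[:2,1])
for c in('side','wrist','top'):
  p=shot(c);C=cloud(p);h=cv2.cvtColor(p['img'],cv2.COLOR_RGB2HSV)
  for r in bot.landmark_of(p,'board0'): print(c,r['confidence'],np.array(r['xyz']))
  m=(p['depth']>.05)&(abs(C[...,0]-.5)<.08)&(C[...,1]<-.26)&(C[...,1]>-.45)&(C[...,2]>.028)&(C[...,2]<.045)&(h[...,1]>70)
  if m.sum()>40: print(rect(C,m),np.median(C[m][:,2]))
E
```

```text
[ 0.495 -0.317  0.169] [ 0.998 -0.069]
side 0.77 [0.291 0.249 0.002]
side 0.75 [ 0.818  0.102 -0.003]
side 0.62 [ 0.49  -0.375  0.034]
(array([ 519. , -337.2]), array([113. , 154.3]), 0.3, 1842) 0.03738046142951362
wrist 0.75 [ 0.493 -0.376  0.041]
(array([ 505.6, -341.6]), array([197.8,  81.6]), 71.3, 8106) 0.03438203644931906
top 0.85 [ 0.822  0.103 -0.001]
top 0.81 [ 0.491 -0.377  0.032]
top 0.79 [0.536 0.218 0.022]
top 0.58 [ 0.289  0.246 -0.001]
(array([ 520.2, -348.4]), array([182.4,  99.5]), 86.2, 721) 0.03629095619881184
```

```bash
python3 - <<'E'
from h import *
p=shot('wrist');q=shot('top');C=cloud(q);h=cv2.cvtColor(q['img'],cv2.COLOR_RGB2HSV)
m=(q['depth']>.05)&(abs(C[...,0]-.49)<.05)&(C[...,1]<-.29)&(C[...,1]>-.46)&(C[...,2]>.033)&(C[...,2]<.04)&(h[...,1]>70)
print(rect(C,m))
cv2.imwrite('pics/w4.png',np.hstack([cv2.resize(p['img'][...,::-1],(480,300)),cv2.resize(q['img'][180:270,440:530,::-1],(300,300))]))
E
```

```text
(array([ 494.9, -376.6]), array([120.6,  51.3]), 87.4, 628)
```

View pics/w4.png

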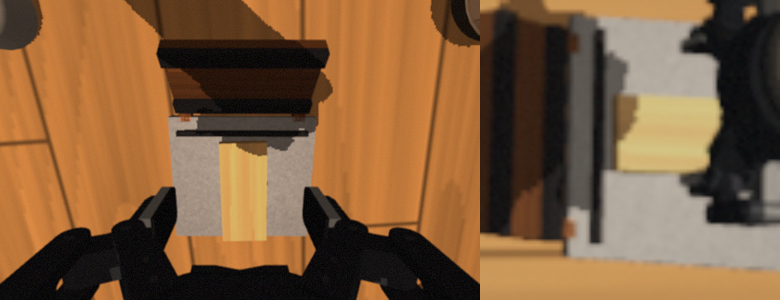

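Turned over cleanly: the plain face is up at (0.494,-0.377) with a yaw of about -2.6°. I'll pick it up.

Request:
send_rows(deltas="-0.03 0.002 0.03 -1.4;-0.06 0.003 0.06 -1.4;-0.06 0.003 0.09 -1.4;-0.06 0.003 0.12 -1.4;-0.06 0.003 0.134 -1.4", claw=0.8, force=30)

```text
t: 18.65
eef_pos: [0.4915, -0.3764, 0.0314]
tool_rot: [-0.002, 0.723, 0.691, -0.001]
contact_force: [-0.4, 0.9, -0.3]
gripper_width: 0.804
grasp_force: 0.0
```

Request:
send_rows(deltas="0 0 0 0;0 0 0 0;0 0 0 0;0 0 0 0;0 0 0 0", claw=0.4)

```text
t: 19.15
eef_pos: [0.4936, -0.3775, 0.0353]
tool_rot: [0.001, 0.723, 0.691, 0.0]
contact_force: [0.6, 0.0, -0.7]
gripper_width: 0.597
grasp_force: 34.7
```

Request:
send_rows(deltas="0 0 -0.03 0;0 0 -0.07 0;0 0 -0.11 0;0 0 -0.12 0;0 0 -0.12 0")

```text
t: 19.65
eef_pos: [0.4941, -0.378, 0.1566]
tool_rot: [0.002, 0.723, 0.691, 0.001]
contact_force: [0.2, -0.1, -0.1]
gripper_width: 0.594
grasp_force: 34.7
```

```bash
python3 - <<'E'
from h import *
print(bot.get_obs()['eef_pos'],rot().as_matrix()[:2,1],togo([.633,-.081,.12]))
E
```

```text
[ 0.494147   -0.37798598  0.15655144] [ 0.9989827  -0.04490893] [0.30298463 0.12522477 0.03655006]
```

Request:
send_rows(deltas="0.045 0.018 0 -3.4;0.09 0.037 0 -3.4;0.135 0.056 0 -3.4;0.18 0.075 0 -3.4;0.225 0.093 0 -3.4")

```text
t: 20.15
eef_pos: [0.5956, -0.1543, 0.1524]
tool_rot: [-0.001, 0.702, 0.712, -0.001]
contact_force: [1.4, -0.1, -1.1]
gripper_width: 0.601
grasp_force: 34.7
```

Request:
send_rows(deltas="0.04 0.016 0 0;0.075 0.036 0.03 0;0.075 0.036 0.05 0;0.075 0.036 0.05 0")

```text
t: 20.55
eef_pos: [0.628, -0.0786, 0.0994]
tool_rot: [-0.003, 0.701, 0.713, -0.003]
contact_force: [-0.5, -1.1, -1.1]
gripper_width: 0.596
grasp_force: 34.6
```

```bash
python3 - <<'E'
from h import *
print(bot.get_obs()['eef_pos'],rot().as_matrix()[:2,1],togo([.633,-.081,.056]))
E
```

```text
[ 0.62797642 -0.07862457  0.09938643] [0.99980444 0.01776885] [-0.00250045  0.00535701  0.04333949]
```

Request:
send_rows(deltas="-0.004 0.004 0.02 0;-0.004 0.004 0.035 0;-0.004 0.004 0.042 0;-0.004 0.004 0.046 0;-0.004 0.004 0.046 0")

```text
t: 21.05
eef_pos: [0.6347, -0.0854, 0.0581]
tool_rot: [-0.0, 0.702, 0.712, -0.0]
contact_force: [-0.4, -0.2, -1.2]
gripper_width: 0.6
grasp_force: 34.6
```

Request:
send_rows(deltas="0 0 0 0")

```text
t: 21.15
eef_pos: [0.6354, -0.0853, 0.0589]
tool_rot: [0.0, 0.702, 0.712, 0.0]
contact_force: [1.0, 0.2, -1.0]
gripper_width: 0.594
grasp_force: 34.6
```

Descend 3 mm more, release and rise, then head back to the jig.

Request:
send_rows(deltas="0 0 0.003 0;0 0 0.003 0;0 0 0.003 0")

```text
t: 21.45
eef_pos: [0.6351, -0.085, 0.0555]
tool_rot: [0.0, 0.702, 0.712, 0.0]
contact_force: [0.5, -0.3, -0.6]
gripper_width: 0.599
grasp_force: 34.7
```

Request:
send_rows(deltas="0 0 0 0;0 0 0 0;0 0 0 0;0 0 -0.04 0;0 0 -0.08 0", claw=0.8)

```text
t: 21.95
eef_pos: [0.634, -0.0851, 0.1351]
tool_rot: [-0.001, 0.702, 0.712, -0.001]
contact_force: [1.6, 0.1, 0.3]
gripper_width: 0.799
grasp_force: 0.0
```

Request:
send_rows(deltas="0.04 -0.012 -0.04 -4;0.08 -0.025 -0.04 -4;0.12 -0.04 -0.04 -4;0.16 -0.055 -0.04 -4;0.2 -0.07 -0.04 -4")

```text
t: 22.45
eef_pos: [0.5615, 0.1154, 0.1757]
tool_rot: [0.0, 0.677, 0.736, 0.0]
contact_force: [-0.2, 0.9, 0.5]
gripper_width: 0.8
grasp_force: 0.0
```

```bash
python3 - <<'E'
from h import *
np.set_printoptions(precision=4,suppress=True)
for c in('side','wrist','top'):
  p=shot(c);C=cloud(p);h=cv2.cvtColor(p['img'],cv2.COLOR_RGB2HSV)
  for r in bot.landmark_of(p,'board0'): print(c,r['confidence'],np.array(r['xyz']))
  for n,m in dict(jig=(abs(C[...,0]-.54)<.045)&(abs(C[...,1]-.217)<.075)&(C[...,2]>.028)&(C[...,2]<.036),rack=(abs(C[...,0]-.633)<.05)&(abs(C[...,1]+.08)<.085)&(C[...,2]>.048)&(C[...,2]<.064)).items():
    m=m&(p['depth']>.05)&(h[...,1]>70)&(h[...,1]<180)
    if m.sum()>40: print(n,rect(C,m),np.median(C[m][:,2]))
print(bot.get_obs()['eef_pos'],rot().as_matrix()[:2,1],togo([.541,.2165,.03]))
E
```

```text
side 0.89 [ 0.6324 -0.0862  0.0551]
side 0.77 [0.8186 0.101  0.0002]
side 0.68 [0.5466 0.2168 0.0179]
side 0.59 [0.2912 0.2517 0.0015]
jig (array([544.3, 208.8]), array([ 57.2, 138.9]), 5.1, 235) 0.0333109873657893
rack (array([635.6, -84.7]), array([ 53.8, 122.4]), 0.1, 1039) 0.057443069630107146
wrist 0.79 [0.5412 0.2157 0.0259]
wrist 0.74 [ 0.8218  0.1002 -0.0022]
wrist 0.27 [ 0.763   0.2434 -0.0009]
jig (array([535.5, 209.3]), array([ 89.3, 106.1]), 5.3, 7408) 0.030343351599568635
rack (array([640.5, -23.8]), array([ 2.9, 14.5]), 89.5, 85) 0.05146935486059234
top 0.85 [0.8229 0.1041 0.0028]
top 0.78 [ 0.6344 -0.0882  0.0553]
rack (array([636.3, -86.9]), array([ 53.1, 119.9]), 0.2, 1219) 0.05642927287211519
[0.5626 0.1125 0.1755] [0.9966 0.0825] [ 0.1055 -0.0131  0.1454]
```

The first board is standing on the rack. The second hasn't moved, so I'll repeat the sequence.

Request:
send_rows(deltas="0.045 -0.006 0 0;0.09 -0.013 0 0;0.106 -0.014 0.04 0;0.106 -0.014 0.075 0;0.106 -0.014 0.075 0")

```text
t: 23.25
eef_pos: [0.5369, 0.216, 0.0963]
tool_rot: [-0.001, 0.677, 0.736, -0.004]
contact_force: [-1.3, -0.6, 0.1]
gripper_width: 0.8
grasp_force: 0.0
```

```bash
python3 - <<'E'
from h import *
print(bot.get_obs()['eef_pos'],rot().as_matrix()[:2,1],togo([.541,.2165,.031]))
p=shot('wrist','w5.png')
for r in bot.landmark_of(p,'board0'): print(r)
E
```

```text
[0.53685734 0.21604505 0.0963123 ] [0.99653111 0.08290726] [0.00037384 0.00463759 0.06527954]
{'xyz': [0.5427, 0.2182, 0.0235], 'confidence': 0.61}
```

View pics/w5.png

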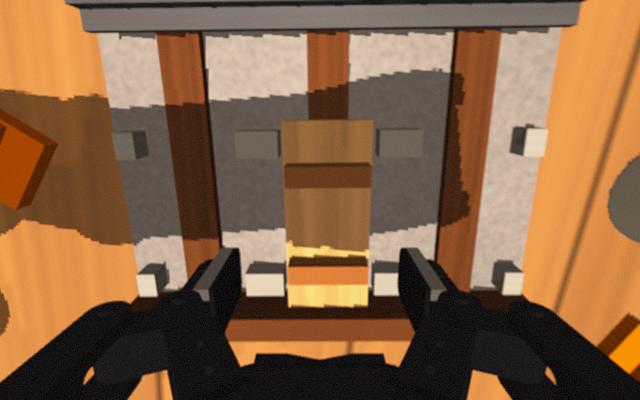

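The board (px 328,210) sits about 4 mm to the right of the finger centre, so I'll correct for that and grip it.

Request:
send_rows(deltas="0 0.003 0.03 0;0 0.003 0.06 0;0 0.003 0.068 0;0 0.003 0.068 0;0 0.003 0.068 0")

```text
t: 23.85
eef_pos: [0.5439, 0.2184, 0.0342]
tool_rot: [0.001, 0.677, 0.736, 0.001]
contact_force: [-0.8, -0.1, -0.2]
gripper_width: 0.8
grasp_force: 0.0
```

Request:
send_rows(deltas="0 0 0 0;0 0 0 0;0 0 0 0;0 0 0 0;0 0 0 0", claw=0.4)

```text
t: 24.35
eef_pos: [0.5434, 0.2188, 0.0343]
tool_rot: [0.0, 0.677, 0.736, 0.001]
contact_force: [-2.5, -1.0, 7.4]
gripper_width: 0.59
grasp_force: 29.8
```

Request:
send_rows(deltas="0 0 -0.02 0;0 0 -0.05 0;0 0 -0.08 0;0 0 -0.12 0;0 0 -0.14 0")

```text
t: 24.85
eef_pos: [0.5439, 0.2189, 0.1765]
tool_rot: [0.001, 0.677, 0.736, 0.002]
contact_force: [1.5, 0.5, -1.8]
gripper_width: 0.588
grasp_force: 31.8
```

Request:
send_rows(deltas="-0.04 -0.003 0 9;-0.085 -0.006 0 9;-0.13 -0.009 0 9;-0.175 -0.012 0 9;-0.22 -0.015 0 9")

```text
t: 25.35
eef_pos: [0.5458, -0.0036, 0.1733]
tool_rot: [0.0, 0.732, 0.681, 0.001]
contact_force: [0.9, 0.5, -1.4]
gripper_width: 0.588
grasp_force: 31.8
```

```bash
python3 - <<'E'
from h import *
print(bot.get_obs()['eef_pos'],rot().as_matrix()[:2,1],togo([.501,-.279,.12]))
E
```

```text
[ 0.54582309 -0.00355359  0.17333541] [ 0.99735831 -0.07262477] [-0.27801697 -0.02477667  0.05307712]
```

Request:
send_rows(deltas="-0.045 -0.004 0 0;-0.09 -0.008 0 0;-0.135 -0.012 0 0;-0.18 -0.016 0 0;-0.225 -0.02 0 0")

```text
t: 25.85
eef_pos: [0.5092, -0.2266, 0.1733]
tool_rot: [0.0, 0.732, 0.681, 0.001]
contact_force: [1.3, 0.3, -0.8]
gripper_width: 0.591
grasp_force: 31.8
```

Request:
send_rows(deltas="-0.04 -0.004 0 0;-0.053 -0.005 0.02 0;-0.053 -0.005 0.05 0;-0.053 -0.005 0.05 0;-0.053 -0.005 0.05 0")

```text
t: 26.35
eef_pos: [0.5007, -0.277, 0.1229]
tool_rot: [-0.0, 0.732, 0.681, -0.0]
contact_force: [0.2, 0.2, -1.6]
gripper_width: 0.592
grasp_force: 32.1
```

```bash
python3 - <<'E'
from h import *
print(bot.get_obs()['eef_pos'],rot().as_matrix()[:2,1],togo([.502,-.279,.053]))
E
```

```text
[ 0.50066546 -0.27703526  0.12287547] [ 0.99736477 -0.0725486 ] [-0.00189015  0.00150595  0.06987404]
```

Request:
send_rows(deltas="-0.002 0.001 0.03 0;-0.002 0.001 0.044 0;-0.002 0.001 0.053 0;-0.002 0.001 0.062 0;-0.002 0.001 0.069 0")

```text
t: 26.85
eef_pos: [0.5023, -0.2797, 0.0541]
tool_rot: [0.001, 0.732, 0.681, 0.0]
contact_force: [-4.5, -4.4, 30.7]
gripper_width: 0.591
grasp_force: 35.9
```

Request:
send_rows(deltas="0 0 -0.02 0;0.014 -0.002 -0.03 0;0.027 -0.002 -0.03 0;0.027 -0.002 -0.02 0;0.027 -0.002 -0.013 0")

```text
t: 27.35
eef_pos: [0.5027, -0.2523, 0.066]
tool_rot: [0.001, 0.732, 0.681, 0.0]
contact_force: [-3.2, -4.7, 29.6]
gripper_width: 0.588
grasp_force: 39.6
```

Request:
send_rows(deltas="0 0 0 0;0 0 0 0;0 0 0 0;0 0 0 0", claw=0.85)

```text
t: 27.75
eef_pos: [0.5012, -0.2524, 0.0659]
tool_rot: [-0.0, 0.732, 0.681, -0.0]
contact_force: [-0.2, 0.4, -0.6]
gripper_width: 0.849
grasp_force: 0.0
```

Request:
send_rows(deltas="0 0 -0.04 0;0 0 -0.08 0;0.04 0 -0.11 0;0.08 0 -0.11 0;0.12 0 -0.11 0")

```text
t: 28.25
eef_pos: [0.5109, -0.1316, 0.1775]
tool_rot: [0.001, 0.733, 0.681, 0.001]
contact_force: [0.9, 0.1, -0.4]
gripper_width: 0.847
grasp_force: 0.0
```

```bash
python3 - <<'E'
from h import *
np.set_printoptions(precision=3,suppress=True)
print(bot.get_obs()['eef_pos'],rot().as_matrix()[:2,1])
p=shot('side')
for r in bot.landmark_of(p,'board0'): print(r['confidence'],np.array(r['xyz']))
cv2.imwrite('pics/s6c.png',cv2.resize(p['img'][220:400,240:440,::-1],(600,540)))
E
```

```text
[ 0.511 -0.132  0.177] [ 0.997 -0.074]
0.98 [ 0.633 -0.086  0.057]
0.9 [ 0.504 -0.246  0.048]
0.85 [ 0.82   0.104 -0.004]
0.75 [ 0.496 -0.294  0.007]
0.61 [0.293 0.248 0.001]
0.6 [ 0.544 -0.077 -0.   ]
```

View pics/s6c.png

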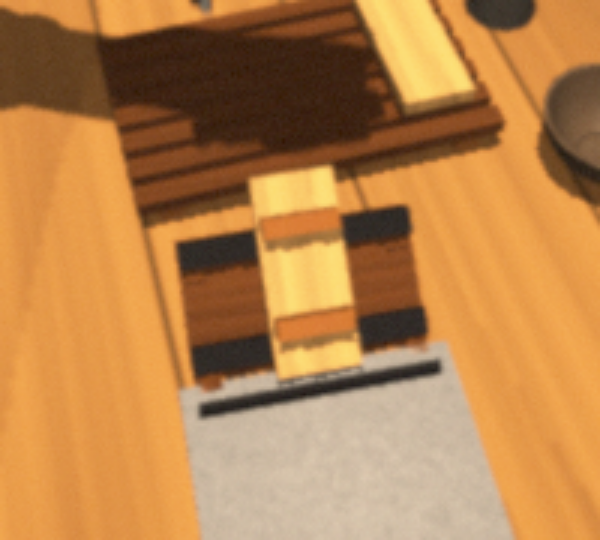

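The second board lies properly on the ramp and the first stands on the rack. Now the same tipping push, aimed slightly to +x.

Request:
send_rows(deltas="-0.01 0 0.03 0;-0.025 0 0.06 0;-0.025 0 0.09 0;-0.025 0 0.106 0;-0.025 0 0.106 0", claw=0)

```text
t: 28.85
eef_pos: [0.5065, -0.1579, 0.0682]
tool_rot: [-0.002, 0.733, 0.681, -0.002]
contact_force: [-1.1, 0.2, 1.2]
gripper_width: 0.007
grasp_force: 0.0
```

Request:
send_rows(deltas="-0.02 0 0 0;-0.035 0 0 0;-0.045 0 -0.01 0;-0.055 0 -0.016 0;-0.064 0 -0.022 0")

```text
t: 29.35
eef_pos: [0.5043, -0.2221, 0.0937]
tool_rot: [0.001, 0.732, 0.681, 0.001]
contact_force: [-0.3, -0.2, 0.3]
gripper_width: -0.002
grasp_force: 0.5
```

Request:
send_rows(deltas="-0.012 0 -0.006 0;-0.024 0 -0.011 0;-0.036 0 -0.015 0;-0.048 0 -0.016 0;-0.06 0 -0.016 0")

```text
t: 29.85
eef_pos: [0.4992, -0.2825, 0.1083]
tool_rot: [0.0, 0.733, 0.681, -0.0]
contact_force: [0.9, 0.4, -0.2]
gripper_width: 0.004
grasp_force: 0.0
```

Request:
send_rows(deltas="-0.012 0 0 0;-0.024 0 0 0;-0.036 0 0 0;-0.036 0 0 0;-0.036 0 0 0")

```text
t: 30.35
eef_pos: [0.4966, -0.3173, 0.1081]
tool_rot: [-0.0, 0.733, 0.681, 0.0]
contact_force: [0.4, 0.7, -0.9]
gripper_width: 0.0
grasp_force: 0.0
```

Request:
send_rows(deltas="0 0 -0.03 0;0 0 -0.06 0;0 0 -0.06 0;0.04 0 -0.06 0;0.08 0 -0.06 0", claw=0.8)

```text
t: 30.85
eef_pos: [0.5023, -0.2367, 0.1681]
tool_rot: [0.0, 0.733, 0.68, 0.0]
contact_force: [1.1, 0.5, 0.3]
gripper_width: 0.805
grasp_force: 0.0
```

```bash
python3 - <<'E'
from h import *
np.set_printoptions(precision=3,suppress=True)
for c in('side','wrist','top'):
  q=shot(c);C=cloud(q);h=cv2.cvtColor(q['img'],cv2.COLOR_RGB2HSV)
  for r in bot.landmark_of(q,'board0'): print(c,r['confidence'],np.array(r['xyz']))
  m=(q['depth']>.05)&(abs(C[...,0]-.49)<.06)&(C[...,1]<-.31)&(C[...,1]>-.46)&(C[...,2]>.032)&(C[...,2]<.041)&(h[...,1]>70)
  if m.sum()>40: print(rect(C,m))
print(bot.get_obs()['eef_pos'],rot().as_matrix()[:2,1],togo([.493,-.3765,.0355]))
E
```

```text
side 0.84 [0.29  0.248 0.001]
side 0.78 [ 0.498 -0.371  0.036]
side 0.64 [ 0.631 -0.088  0.056]
(array([ 495.3, -361.8]), array([101.3,  52.6]), 86.5, 1747)
wrist 0.83 [ 0.495 -0.37   0.039]
(array([ 495.9, -348.9]), array([76.4, 52.1]), 86.1, 4140)
top 0.94 [ 0.29   0.247 -0.   ]
top 0.9 [0.824 0.102 0.002]
top 0.67 [ 0.631 -0.087  0.055]
[ 0.502 -0.238  0.168] [ 0.997 -0.073] [-0.139  0.001  0.133]
```

Request:
send_rows(deltas="-0.045 0.001 0 0;-0.09 0.002 0 0;-0.133 0.003 0.03 0;-0.133 0.003 0.07 0;-0.133 0.003 0.1 0")

```text
t: 31.65
eef_pos: [0.4937, -0.3737, 0.0662]
tool_rot: [-0.0, 0.734, 0.679, -0.001]
contact_force: [0.1, 1.0, 0.2]
gripper_width: 0.797
grasp_force: 0.0
```

Request:
send_rows(deltas="0 0 0.02 0;0 0 0.032 0;0 0 0.032 0;0 0 0.032 0")

```text
t: 32.05
eef_pos: [0.496, -0.3712, 0.037]
tool_rot: [0.001, 0.733, 0.681, -0.0]
contact_force: [-0.1, 0.2, -0.7]
gripper_width: 0.803
grasp_force: 0.0
```

Request:
send_rows(deltas="0 0 0 0;0 0 0 0;0 0 0 0;0 0 0 0;0 0 0 0", claw=0.4)

```text
t: 32.55
eef_pos: [0.4966, -0.371, 0.038]
tool_rot: [0.001, 0.732, 0.681, 0.0]
contact_force: [-0.9, 1.0, 6.7]
gripper_width: 0.595
grasp_force: 31.0
```

Request:
send_rows(deltas="0 0 -0.03 0;0 0 -0.07 0;0 0 -0.11 0;0 0 -0.12 0;0 0 -0.12 0")

```text
t: 33.05
eef_pos: [0.4971, -0.3709, 0.1586]
tool_rot: [0.002, 0.732, 0.681, 0.001]
contact_force: [-0.8, 0.3, -1.5]
gripper_width: 0.589
grasp_force: 32.0
```

```bash
python3 - <<'E'
from h import *
print(bot.get_obs()['eef_pos'],rot().as_matrix()[:2,1],togo([.53,-.082,.12]))
E
```

```text
[ 0.49706779 -0.37086319  0.15856431] [ 0.99735204 -0.07259682] [0.29054913 0.01170814 0.03818112]
```

Request:
send_rows(deltas="0.045 0.002 0 -4.6;0.09 0.004 0 -4.6;0.135 0.006 0 -4.6;0.18 0.008 0 -4.6;0.225 0.01 0 -4.6")

```text
t: 33.55
eef_pos: [0.5211, -0.1443, 0.1546]
tool_rot: [-0.001, 0.704, 0.71, -0.001]
contact_force: [0.5, 0.3, -0.4]
gripper_width: 0.591
grasp_force: 32.0
```

Request:
send_rows(deltas="0.04 -0.003 0 0;0.065 -0.003 0.03 0;0.065 -0.003 0.055 0;0.065 -0.003 0.07 0;0.065 -0.003 0.08 0")

```text
t: 34.05
eef_pos: [0.5169, -0.0809, 0.0737]
tool_rot: [-0.002, 0.704, 0.71, -0.002]
contact_force: [-0.5, -0.7, -1.5]
gripper_width: 0.597
grasp_force: 32.0
```

Request:
send_rows(deltas="0 0 0.006 0;0 0 0.011 0;0 0 0.011 0;0 0 0.011 0")

```text
t: 34.45
eef_pos: [0.5191, -0.0818, 0.0657]
tool_rot: [0.0, 0.705, 0.71, 0.0]
contact_force: [0.2, -0.3, -0.8]
gripper_width: 0.588
grasp_force: 32.0
```

Request:
send_rows(deltas="0 0 0.004 0;0 0 0.0065 0;0 0 0.0075 0;0 0 0.0075 0")

```text
t: 34.85
eef_pos: [0.5188, -0.0815, 0.058]
tool_rot: [-0.0, 0.705, 0.71, 0.0]
contact_force: [-0.3, 0.2, 2.8]
gripper_width: 0.594
grasp_force: 32.4
```

Request:
send_rows(deltas="0 0 0 0;0 0 0 0;0 0 0 0;0 0 -0.04 0;0 0 -0.08 0", claw=0.8)

```text
t: 35.35
eef_pos: [0.5178, -0.0817, 0.1378]
tool_rot: [-0.001, 0.705, 0.71, -0.001]
contact_force: [0.1, 0.6, 0.3]
gripper_width: 0.8
grasp_force: 0.0
```

Request:
send_rows(deltas="0.04 0 -0.05 0;0.08 0 -0.05 0;0.12 0 -0.05 0;0.16 0 -0.05 0;0.2 0 -0.05 0")

```text
t: 35.85
eef_pos: [0.5171, 0.1201, 0.1881]
tool_rot: [0.0, 0.704, 0.71, 0.0]
contact_force: [-0.7, 0.3, -0.2]
gripper_width: 0.801
grasp_force: 0.0
```

```bash
python3 - <<'E'
from h import *
np.set_printoptions(precision=4,suppress=True)
for c in('side','top'):
  p=shot(c,c+'9.png');C=cloud(p);h=cv2.cvtColor(p['img'],cv2.COLOR_RGB2HSV)
  for r in bot.landmark_of(p,'board0'): print(c,r['confidence'],np.array(r['xyz']))
  for x in(.52,.635):
    m=(p['depth']>.05)&(abs(C[...,0]-x)<.05)&(abs(C[...,1]+.083)<.085)&(C[...,2]>.046)&(C[...,2]<.066)&(h[...,1]>70)&(h[...,1]<180)
    if m.sum()>40: print(rect(C,m),np.median(C[m][:,2]),np.ptp(C[m][:,2]))
E
```

```text
side 0.91 [ 0.5221 -0.0786  0.0543]
side 0.84 [ 0.6322 -0.0874  0.0547]
side 0.64 [ 0.8197  0.1015 -0.0032]
side 0.6 [0.292  0.2487 0.0006]
side 0.54 [ 0.7479 -0.1873 -0.001 ]
(array([519.5, -82.9]), array([ 52.9, 124.7]), 0.5, 1099) 0.05730469301834884 0.014839433103622679
(array([635.4, -84. ]), array([ 52.5, 123.3]), 0.1, 1067) 0.0573036167139912 0.014629615368873972
top 0.92 [ 0.5163 -0.0818  0.058 ]
top 0.89 [ 0.6333 -0.0893  0.0538]
top 0.58 [0.8222 0.1026 0.0024]
(array([519.3, -85.3]), array([119.6,  52.1]), 89.6, 1254) 0.05627118329712688 0.01499114056450701
(array([636.4, -86.7]), array([119.7,  53.9]), 90.0, 1229) 0.05629216889371724 0.016087313886166132
```

View pics/side9.png

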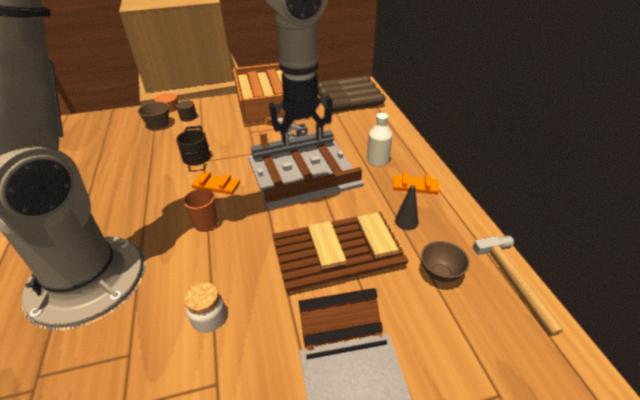

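Both boards stand flat on the rack, at px (326,243) and (378,233). The jig is empty, the cone, bowl and bottle are upright, and the arm is clear, so I'm handing in.

Request:
send_rows(deltas="0 0 0 0;0 0 0 0")

```text
t: 36.25
eef_pos: [0.5174, 0.1166, 0.1878]
tool_rot: [0.0, 0.705, 0.709, -0.0]
contact_force: [-0.1, -0.7, 0.7]
gripper_width: 0.8
grasp_force: 0.0
```

```bash
python3 -c "
from station import bot
print(bot.hand_in())"
```

```text
the job is handed in; nothing more can be done
None
```

I handed the job in at about 36 s: the pawl was lifted, the bar slid back, and both boards present were turned over and set flat, side by side on the drying rack, with the cone, bowl and bottle still upright; no verdict came back.

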